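# Close up the jeweller's findings chest

### The job

Close up the small wooden chest on the jeweller's bench: with the fingertips, push both of its drawers fully in and push its raised lid right down shut, in any order. Only push from the outside and do not slam anything: grip nothing, and keep the fingers out of the drawers and off the underside of the lid. Leave the mug, the jar, the steel block and the hammer where they are.

Things in the scene. Friction and masses are not known exactly. Their poses are not given: they have to be found in the camera images.
- chest: Low pine chest screwed to the bench, 140 (x, front to back) x 300 (y) x 90 mm (z, with the lid shut). Origin: centre of its underside, at bench height. Its -x side is the front with two drawers side by side, the wide one at +y, the narrow one at -y; +z up. The carcass runs from x -70 to +70 mm; above the drawers is an open tray, rim at 80 mm, which the lid covers.
- wide_drawer (a joint): How far the wide drawer stands open, in m: 0 = fully in, up to 0.08; it slides out along the chest's -x. Friction about 1.5 N, stays where it is left, no catch.
- narrow_drawer (a joint): How far the narrow drawer stands open, in m: 0 = fully in, up to 0.08; slides out along the chest's -x. Friction about 1.5 N, stays where it is left, no catch.
- wide_drawer_face (a point): Centre of the outer face of the wide drawer's front panel, which moves with the drawer. The panel is 158 wide (y), 42 high (from 10 to 52 mm above the bench), 12 mm thick, plain but for a flat dark disc, and lined inside with grey felt that the fingers must not touch. Fully in, its face stands 6 mm proud of the carcass, at chest (-76, +60, 31) mm.
- narrow_drawer_face (a point): Centre of the outer face of the narrow drawer's front panel, which moves with the drawer. The panel is 106 wide, 42 high (10 to 52 mm above the bench), 12 mm thick, lined inside with grey felt that the fingers must not touch. Fully in, its face is at chest (-76, -86, 31) mm.
- lid (a joint): Angle of the lid in rad: 0 = shut and level, grows as its front edge swings up; starts at 0.7 to 1.35 (up to 1.6 possible). Stiff friction hinge: it stays where it is left and takes about 1 to 4 N at the front edge to push shut; it closes towards the robot.
- lid_hinge (a point): Middle of the lid's hinge line, at chest (+70, 0, 80) mm, along the chest's y. The lid is a flat board without a handle, 144 mm from hinge line to front edge, 300 wide, 10 mm thick, with grey felt on its underside that the fingers must not touch; its outer face lies 10 mm above the hinge line when shut.
- lid_edge (a point): Middle of the lid's front (free) edge on its outer face, 144 mm from the hinge; moves with the lid. Shut, it lies 90 mm above the bench, 4 mm in front of the carcass.
- mug: Terracotta mug, 72 mm across and 80 tall, handle at its +y. Origin: centre of its underside. Stands close to the left or the right side of the chest; leave alone.
- jar: Glass jar with a steel cap, 54 mm across and 60 tall. Origin: centre of its underside. Stands close to the left or the right side of the chest; leave alone.
- block: Steel doming block, 50 mm cube with shallow round hollows. Origin: centre of its underside. Stands close to the left or the right side of the chest; leave alone.
- hammer: Small hammer lying flat, 200 mm long along its x, handle to -x. Lies well to the left of the chest; leave alone.

How it is judged:
By the outcome, as a careful person would: the job done as asked, in the order asked, and still so for the second after the job is handed in, with the robot touching nothing.
It also fails if it takes over 61 s, if anything falls off the work surface, if the arm or the gripper's body presses on something with over 40 N, if the wrist force passes 120 N, or if a joint passes its speed limit or range.

### The arm

A 6-joint arm with a two-finger parallel gripper is mounted at the origin on the work surface. World frame = base frame: x ahead of the robot, y to its left, z up, the work surface at z = 0. Lengths are in m, angles in rad, forces in N, time in s.
With the tool pointing down it reaches from about 0.3 to 1 m from the base axis. Payload 5.1 kg.
Tool frame: the origin (TCP) lies at the very end of the fingers, on their centre line; the grasp point (between the pads) lies 19 mm behind it; z points along the fingers, y is the line along which they close (so a half turn about z gives the same grasp; the last joint's range is limited). The gripper opens to 95 mm and grips with 3 to 60 N. Pads are 20 mm wide; open, the fingers measure 119 mm over their backs; the gripper's body (75 mm by 180 mm) begins 59 mm behind the grasp point.
Start: joints at [-1.344, 0.124, 1.65, -0, 1.367, -0.083], TCP at [0.198, -0.619, 0.215] pointing down, gripper open.
Joint ranges: [-2.61, 2.61], [-1.02, 2.33], [0.03, 2.71], [-1.35, 4.49], [0.32, 2.68], [-2.91, 2.91]. Speed limits (rad/s): [2.57, 2.57, 3.14, 3.14, 3.14, 3.14].

### API

Orientations are given as a 3x3 rotation matrix whose columns are the frame's x, y, z axes.
In Python, from plant import read_state, get_image, finish_job, recognise, regions_of gives the robot as it stands.
- The arm moves only by the tool carry_out, never from a script. Its arguments are lists of equal length, an entry for each row: "slide": the shift along the tool's x, y, z in units of 50 mm (1.0 is 50 mm), a list of three; "turn": the turn, a rotation vector about the tool's x, y, z in units of 6 degrees (1.0 is 6 degrees), a list of three. A call has exactly 5 rows; each row shifts and turns the commanded pose from where the row before left it, along the tool's axes as they then stand; what a row does not reach is not made up. A row lasts 1/8 s, in which the tool goes at most 62.5 mm and 10.7 degrees, less where a joint would pass 70% of its speed; a pose out of reach is approached as far as the arm can. A call is refused whole if a number of a shift passes 1 or a number of a turn 1, either way. A call with a gripper value outside its range is refused whole. "claw" is the gripper's target within -1 to 1 (fully open at 1, half-way at 0, shut at -1), set as the call begins (left out, the last holds). The fingers move at their own pace and stop on an object; "squeeze" is the grip in N (left out, the last holds). Time passes only in rows, so rows that do not move let the fingers close, or fill a call up. It gives the time, the measured TCP pose, the force, the opening and the grip force at its end, in the units of the state.
- read_state(): the state, without advancing time (a new reading comes with each control period).
- get_image(name): name is "scene" or "side" or "wrist"; returns a dict with "frame" (400x640x3 uint8, red, green, blue), "fx", "fy", "cx", "cy" (pixels), "R" (3x3) and "t" (3): a world point X has camera coordinates R X + t; the wrist camera has in their place "mount" (4x4, takes a point from camera to tool coordinates, whose origin is the TCP and whose axes are the flange's). Camera axes: x right, y down, z forward; pixel columns grow to the right and rows downward; lengths in m; the calibration is good to about 2 mm. The wrist camera is an equidistant fisheye: a pixel r from the principal point sees the ray r / f radians off the axis. A picture is of the moment at which its call begins: read the wrist's pose just before it. There is no depth.
- finish_job(): hands the job in; it is judged then, once.
Trained networks look in a picture, given as the dict that the camera call returned (one of the last four; its "shot" number tells which), for a name from the list of things; names that differ only in an ending like _2 or _b are one class to them, and where a whole thing is asked for, a point or a joint stands for the part that bears it (a point fixed in the world has none). Each returns a list of dicts, best first, with "score" (0 to 1); they miss things now and then, are a little off and sometimes report something else, mostly with a low value. They report only what shows in the picture. A call takes as long as a camera call.
- recognise(picture, name): "location" ([column, row] as shares, 0 to 1, of the picture: columns of its width, rows of its height, amid what is visible of it).
- regions_of(picture, name): "region" (400x640 bool, what is visible of it) and "location" ([column, row] as shares, 0 to 1, of the picture: columns of its width, rows of its height, amid what is visible of it).
The state is a dict: "clock": time; "joints": joint angles; "joint_vel": joint speeds; "joint_efforts": joint torques, N m; "tool_pos": TCP position; "eef_rot": TCP orientation; "ft_force": force on the tool from outside, world axes, zero at the start; "ft_torque": the same for the moment, N m; "gripper_width": opening from 0.0 (shut) to 1.0 (fully open); "gripper_force": force on a finger pad.
Only numpy, scipy, OpenCV 4.12 (cv2) and the standard library are available. Lean on these libraries where they do the work, as an engineer would, in place of code of your own. Each camera call takes 0.05 s, during which the arm holds its last target. There are 200 camera calls.

## Working session

There is one attempt and no reset: what is moved stays moved. The work goes in short steps, Python scripts to look and compute and a tool call to move; the robot and the scene stay as the last step left them, time stands still between calls to the robot, and variables do not carry over. Pictures are saved under pics/ and viewed, at most 10 in all, crops included, and the job is handed in when it is done.

Besides the shell and the picture viewer there is one more tool, called after ">>>" as a command line: name --argument value ..., lists and objects as JSON in quotes. carry_out: Moves the arm, as the interface text tells. Its arguments: {"type":"object","properties":{"slide":{"type":"array"},"turn":{"type":"array"},"claw":{"type":"number"},"squeeze":{"type":"number"}},"required":["slide","turn"]}

```bash
mkdir -p pics
cat > h.py <<'E'
import numpy as np, cv2
from plant import *
def save(im,n): cv2.imwrite('pics/'+n+'.png',im['frame'][:,:,::-1])
E
python3 - <<'E'
from h import *
s=read_state();print(s['clock'],s['tool_pos'],np.round(s['eef_rot'],3).tolist(),s['gripper_width'])
a=get_image('scene');b=get_image('side')
cv2.imwrite('pics/a.png',a['frame'][:,:,::-1]);cv2.imwrite('pics/b.png',b['frame'][:,:,::-1])
for n,im in(('scene',a),('side',b)):
  C=-im['R'].T@im['t'];print(n,C.round(3),im['R'].round(3).tolist(),im['fx'],im['cx'],im['cy'])
  for k in['chest','wide_drawer_face','narrow_drawer_face','lid_hinge','lid_edge','mug','jar','block','hammer']:
    r=recognise(im,k)
    print(k,[(round(q['score'],2),(np.array(q['location'])*[640,400]).round(1).tolist()) for q in r[:2]])
E
```

```text
0.0 [ 0.19799884 -0.61843561  0.2133768 ] [[0.952, 0.305, -0.0], [0.305, -0.952, 0.002], [0.0, -0.002, -1.0]] 0.9992234695107394
scene [ 0.543 -0.691  1.216] [[1.0, -0.025, 0.012], [-0.013, -0.808, -0.589], [0.024, 0.589, -0.808]] 497.16541009829155 318.78549034994427 196.5811000627536
chest [(0.96, [326.2, 240.0])]
wide_drawer_face [(0.57, [293.9, 231.1])]
narrow_drawer_face [(0.67, [305.8, 276.8])]
lid_hinge [(0.95, [350.8, 215.2])]
lid_edge [(0.58, [347.0, 213.2])]
mug [(0.69, [316.6, 163.3]), (0.28, [303.3, 113.1])]
jar [(0.71, [378.3, 313.5])]
block [(0.84, [322.1, 336.6])]
hammer [(0.72, [303.9, 112.1])]
side [0.128 0.856 0.797] [[-0.832, -0.554, 0.022], [-0.376, 0.535, -0.756], [0.407, -0.638, -0.654]] 431.88926132713897 317.0466302509519 203.13330803763768
chest [(0.85, [337.2, 187.7])]
wide_drawer_face [(0.74, [357.7, 207.9])]
narrow_drawer_face [(0.88, [373.8, 179.2])]
lid_hinge [(0.91, [318.3, 155.3])]
lid_edge [(0.88, [319.5, 156.5])]
mug [(0.91, [287.5, 249.9])]
jar [(0.63, [340.8, 138.0])]
block [(0.86, [384.8, 148.1]), (0.46, [371.5, 175.1])]
hammer [(0.73, [224.9, 333.9])]
```

View pics/a.png

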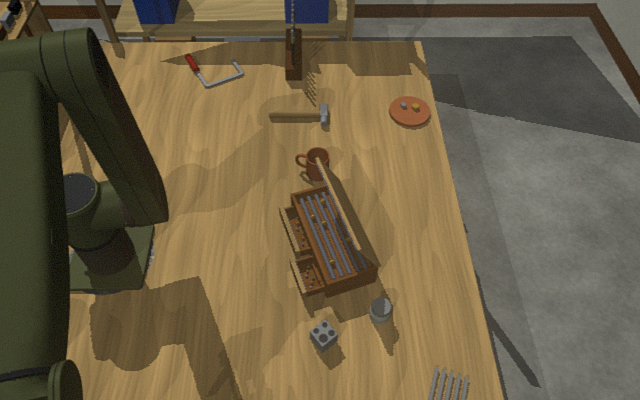

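View pics/b.png

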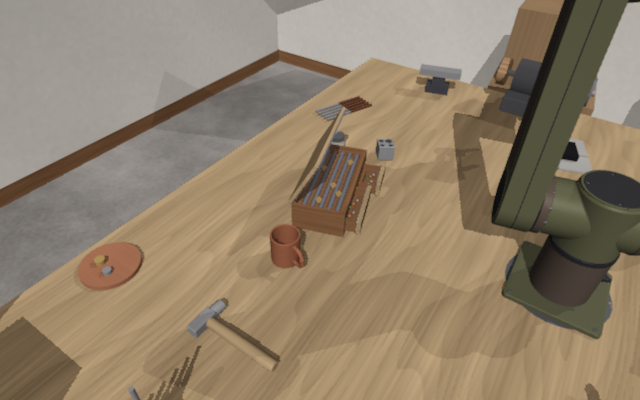

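Run:
```python
import cv2
a=cv2.imread('pics/a.png')[140:310,260:400];b=cv2.imread('pics/b.png')[95:245,270:400]
cv2.imwrite('pics/ac.png',cv2.resize(a[:149],None,fx=4,fy=4,interpolation=cv2.INTER_CUBIC)[160:] if 0 else cv2.resize(cv2.imread('pics/a.png')[155:305,270:390],None,fx=4,fy=4,interpolation=cv2.INTER_CUBIC))
cv2.imwrite('pics/bc.png',cv2.resize(b,None,fx=4,fy=4,interpolation=cv2.INTER_CUBIC))
```

```text
(no output)
```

View pics/ac.png

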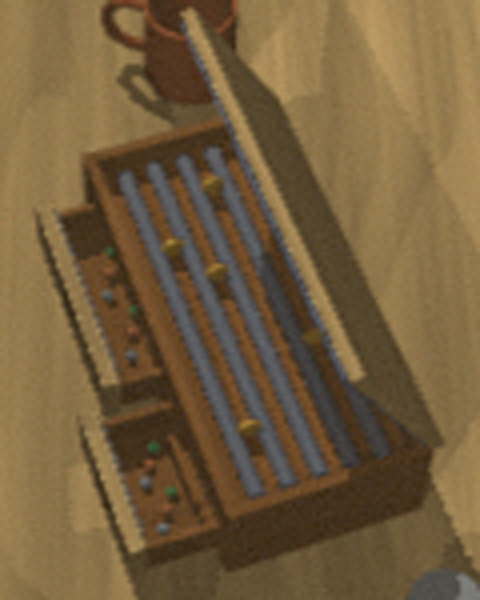

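View pics/bc.png

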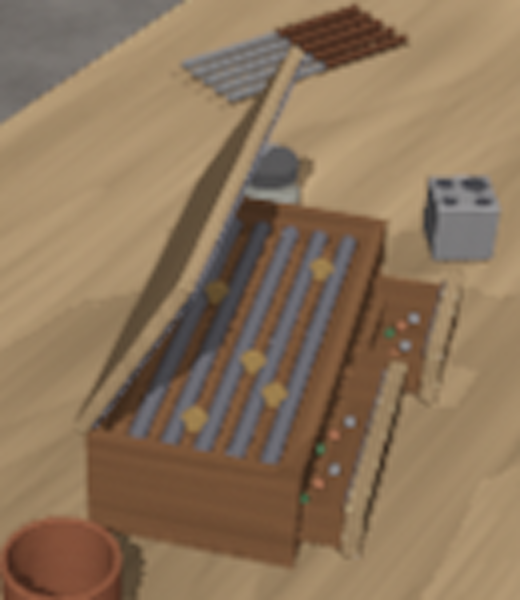

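```bash
cat >> h.py <<'E'
def chest_pts(p,Q):
    x,y,yaw,th,w,n=p[:6];c,s=np.cos(yaw),np.sin(yaw);out=[]
    for k,q in Q:
        q=np.array(q,float)/1000
        if k=='w':q[0]-=w
        if k=='n':q[0]-=n
        if k=='l': # q=(dist from hinge, y, height above hinge plane)
            d,yy,h=q; q=np.array([.07-d*np.cos(th)+h*np.sin(th),yy,.08+d*np.sin(th)+h*np.cos(th)])
        out.append([x+c*q[0]-s*q[1],y+s*q[0]+c*q[1],q[2]])
    return np.array(out)
def proj(im,X):
    c=X@im['R'].T+im['t'];return np.c_[im['fx']*c[:,0]/c[:,2]+im['cx'],im['fy']*c[:,1]/c[:,2]+im['cy']]
E
python3 - <<'E'
from h import *
from scipy.optimize import least_squares
a=get_image('scene');b=get_image('side')
A=[('c',(-70,150,80),85,155),('c',(-70,-150,80),228,517),('c',(-70,-150,0),225,570),('c',(70,-150,0),427,508),
('l',(144,150,10),195,10),('l',(144,-150,10),365,378),('l',(144,150,0),182,15),('l',(144,-150,0),350,380),('l',(0,-150,10),440,445),
('w',(-76,139,52),38,212),('w',(-76,-19,52),105,387),('w',(-64,139,52),52,208),('n',(-76,-33,52),82,422),('n',(-76,-139,52),132,552)]
B=[('c',(-70,150,80),300,462),('c',(-70,-150,80),387,222),('c',(-70,150,0),295,563),('c',(70,150,0),90,500),
('l',(144,-150,10),290,47),('l',(144,-150,0),303,52),('l',(144,150,10),185,290),('l',(144,150,0),200,285),('w',(-64,-19,52),395,362),('n',(-64,-139,52),448,278)]
def res(p):
    r=[]
    for im,L,o,e in((a,A,(270,155),p[6:8]),(b,B,(270,95),p[8:10])):
        P=proj(im,chest_pts(p,[(q[0],q[1]) for q in L]))
        m=np.array([[o[0]+q[2]/4,o[1]+q[3]/4] for q in L])
        r.append((P+e-m))
    return r
f=lambda p:np.r_[np.concatenate(res(p)).ravel(),p[6:10]/1.0]
s=least_squares(f,[.57,-.75+.0,.35,1,.03,.03,0,0,0,0],loss='soft_l1')
print(s.x.round(4).tolist());[print(r.round(1).tolist()) for r in res(s.x)]
np.save('p.npy',s.x)
# objects on plane via side+scene
def ray(im,uv,z):
    d=im['R'].T@np.array([(uv[0]-im['cx'])/im['fx'],(uv[1]-im['cy'])/im['fy'],1]);C=-im['R'].T@im['t'];return (C+d*(z-C[2])/d[2])[:2].round(3)
print('mug',ray(a,(316.6,163.3),.04),ray(b,(287.5,249.9),.04),'jar',ray(a,(378,313),.05),'blk',ray(a,(322,337),.03))
p=s.x
P=chest_pts(p,[('w',(-76,60,31)),('n',(-76,-86,31)),('l',(144,0,10)),('l',(144,150,10)),('l',(144,-150,10)),('l',(0,0,10))]);print(P.round(3).tolist())
E
```

```text
[0.6106, 0.0275, 0.3211, 1.0698, 0.0355, 0.0563, 0.8117, 0.0056, 0.4195, 0.957]
[[-0.2, 0.1], [0.9, 0.6], [0.8, 0.9], [-0.9, 0.3], [-0.8, -0.9], [0.2, -0.2], [-0.7, -0.1], [0.3, 1.5], [2.4, 0.1], [-0.8, -1.5], [-0.2, 0.4], [-0.2, -1.6], [-0.2, -1.7], [0.1, 0.5]]
[[0.4, 3.5], [0.3, -1.1], [-0.3, 1.1], [-0.5, 6.2], [1.3, -1.0], [1.0, -0.2], [-0.8, -2.2], [-0.9, 1.4], [-0.6, -0.9], [0.1, -2.5]]
mug [0.575 0.293] [0.562 0.299] jar [ 0.717 -0.201] blk [ 0.576 -0.252]
[[0.486, 0.049, 0.031], [0.512, -0.096, 0.031], [0.62, 0.031, 0.211], [0.572, 0.173, 0.211], [0.667, -0.112, 0.211], [0.685, 0.052, 0.085]]
```

>>> carry_out --slide '[[0.8,-0.8,0],[0.8,-0.8,0],[0.8,-0.8,0],[0.8,-0.8,0],[0.8,-0.8,0]]' --turn '[[0,0,-0.1],[0,0,0],[0,0,0],[0,0,0],[0,0,0]]' --claw -1 --squeeze 5

```text
clock: 1.72
tool_pos: [0.3261, -0.3649, 0.2149]
eef_rot: [[0.949, 0.314, 0.001], [0.314, -0.949, -0.0], [0.0, 0.001, -1.0]]
ft_force: [0.9, 0.1, -0.3]
gripper_width: 0.533
gripper_force: 0.0
```

>>> carry_out --slide '[[0.8,-0.8,0],[0.8,-0.8,0],[0.8,-0.8,0],[0.8,-0.8,0.4],[0.2,-0.6,0.6]]' --turn '[[0,0,0],[0,0,0],[0,0,0],[0,0,0],[0,0,0]]'

```text
clock: 2.35
tool_pos: [0.4289, -0.1309, 0.1657]
eef_rot: [[0.948, 0.317, 0.004], [0.317, -0.948, -0.001], [0.003, 0.002, -1.0]]
ft_force: [-0.3, -0.4, -0.1]
gripper_width: 0.023
gripper_force: 0.0
```

```bash
cat >> h.py <<'E'
def where():
    s=read_state();p=np.load('p.npy');c,sn=np.cos(p[2]),np.sin(p[2]);R=np.array([[c,-sn,0],[sn,c,0],[0,0,1]])
    print(round(s['clock'],2),'chest mm',((R.T@(s['tool_pos']-[p[0],p[1],0]))*1000).round(1),'F',(R.T@s['ft_force']).round(1),'rot',(R.T@s['eef_rot']).round(3).tolist(),s['gripper_width'])
E
python3 - <<'E'
from h import *
where();im=get_image('wrist');print(im['mount'].round(3).tolist(),im['fx'],im['cx'],im['cy']);save(im,'w1')
E
```

```text
2.35 chest mm [-222.4  -93.   165.7] F [-0.4 -0.3 -0.1] rot [[1.0, 0.002, 0.003], [0.002, -1.0, -0.002], [0.003, 0.002, -1.0]] 0.023056700550400693
[[-0.002, -0.96, -0.279, 0.08], [1.0, -0.002, 0.0, -0.0], [-0.001, -0.279, 0.96, -0.17], [0.0, 0.0, 0.0, 1.0]] 309.70691628693146 315.5170538887265 202.65013429745463
```

View pics/w1.png

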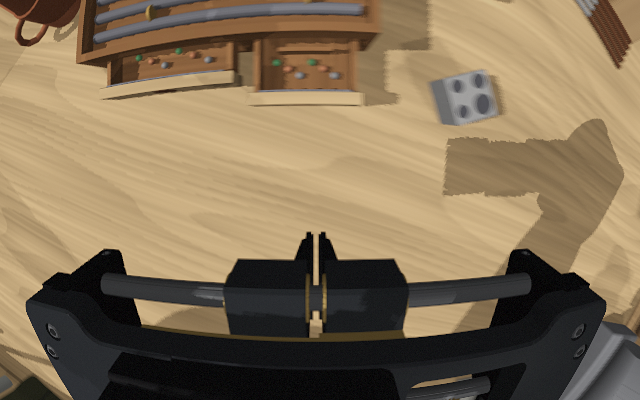

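>>> carry_out --slide '[[0.6,-0.4,-0.9],[0.6,-0.4,-0.9],[0.9,-0.4,0],[0.9,-0.4,0],[0.9,-0.3,0]]' --turn '[[0,0,0],[0,0,0],[0,0,0],[0,0,0],[0,0,0]]'

```text
clock: 3.02
tool_pos: [0.5835, 0.0196, 0.2554]
eef_rot: [[0.949, 0.315, 0.001], [0.315, -0.949, -0.0], [0.001, 0.001, -1.0]]
ft_force: [0.3, -1.2, -0.5]
gripper_width: 0.002
gripper_force: 0.0
```

>>> carry_out --slide '[[0.9,0,0],[0.8,0,0],[0,0,0],[0,0,0],[0,0,0]]' --turn '[[0,0,0],[0,0,0],[0,0,0],[0,0,0],[0,0,0]]'

```text
clock: 3.65
tool_pos: [0.6623, 0.045, 0.2552]
eef_rot: [[0.949, 0.314, 0.0], [0.314, -0.949, -0.0], [0.0, 0.0, -1.0]]
ft_force: [-0.7, -0.4, -0.0]
gripper_width: 0.006
gripper_force: 0.0
```

Run:
```python
from h import *
where();im=get_image('side');save(im,'s1')
p=np.load('p.npy')
print((proj(im,chest_pts(p,[('l',(144,0,10)),('l',(144,150,10)),('l',(144,-150,10))]))+p[8:10]).round(1).tolist(), proj(im,read_state()['tool_pos'][None]))
cv2.imwrite('pics/s1.png',cv2.resize(im['frame'][40:240,240:440,::-1],None,fx=3,fy=3,interpolation=cv2.INTER_CUBIC))
```

```text
3.65 chest mm [ 54.6   0.3 255.2] F [-0.8 -0.2 -0. ] rot [[1.0, -0.001, 0.0], [-0.001, -1.0, -0.0], [0.0, 0.0, -1.0]] 0.005513643413194969
[[331.0, 132.6], [315.4, 165.3], [343.8, 105.8]] [[313.99405063 113.75194459]]
```

View pics/s1.png

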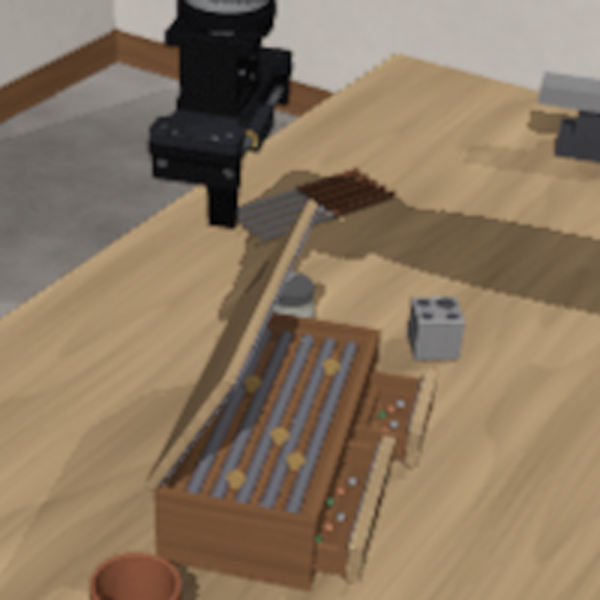

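>>> carry_out --slide '[[0,0,0.6],[0,0,0.6],[-0.2,0,0],[-0.1,0,0],[0,0,0]]' --turn '[[0,0,0],[0,0,0],[0,0,0],[0,0,0],[0,0,0]]'

```text
clock: 4.32
tool_pos: [0.6492, 0.0407, 0.1971]
eef_rot: [[0.949, 0.315, 0.004], [0.315, -0.949, -0.0], [0.003, 0.001, -1.0]]
ft_force: [-0.1, -0.3, 0.0]
gripper_width: 0.004
gripper_force: 0.0
```

>>> carry_out --slide '[[-0.1,0,0],[-0.1,0,0],[-0.1,0,0],[-0.1,0,0],[0,0,0]]' --turn '[[0,0,0],[0,0,0],[0,0,0],[0,0,0],[0,0,0]]'

```text
clock: 4.95
tool_pos: [0.6293, 0.0345, 0.1948]
eef_rot: [[0.949, 0.315, -0.0], [0.315, -0.949, -0.0], [-0.0, 0.0, -1.0]]
ft_force: [0.9, -0.3, 0.1]
gripper_width: 0.004
gripper_force: 0.4
```

Run:
```python
from h import *
where()
for t in np.arange(1.1,-.01,-.1): print(round(t,2),(70-125*np.cos(t)+10*np.sin(t)+10).round(1),(80+125*np.sin(t)+10*np.cos(t)).round(1))
```

```text
4.95 chest mm [ 20.    0.7 194.8] F [ 0.7 -0.6  0.1] rot [[1.0, -0.001, -0.0], [-0.001, -1.0, -0.0], [-0.0, 0.0, -1.0]] 0.0038058955227107975
1.1 32.2 195.9
1.0 20.9 190.6
0.9 10.1 184.1
0.8 0.1 176.6
0.7 -9.2 168.2
0.6 -17.5 158.8
0.5 -24.9 148.7
0.4 -31.2 137.9
0.3 -36.5 126.5
0.2 -40.5 114.6
0.1 -43.4 102.4
-0.0 -45.0 90.0
```

>>> carry_out --slide '[[-0.12,0,0.06],[-0.11,0,0.07],[-0.1,0,0.08],[-0.1,0,0.08],[-0.1,0,0.08]]' --turn '[[0,0,0],[0,0,0],[0,0,0],[0,0,0],[0,0,0]]'

```text
clock: 5.58
tool_pos: [0.6041, 0.0261, 0.1759]
eef_rot: [[0.949, 0.315, -0.0], [0.315, -0.949, -0.0], [-0.0, -0.0, -1.0]]
ft_force: [-0.5, 0.1, 1.9]
gripper_width: 0.007
gripper_force: 0.9
```

Run:
```python
from h import *
where();im=get_image('side')
cv2.imwrite('pics/s2.png',cv2.resize(im['frame'][40:240,240:440,::-1],None,fx=3,fy=3,interpolation=cv2.INTER_CUBIC))
```

```text
5.58 chest mm [ -6.6   0.7 175.9] F [-0.5  0.2  1.9] rot [[1.0, -0.001, -0.0], [-0.001, -1.0, 0.0], [-0.0, -0.0, -1.0]] 0.006896789794145597
```

View pics/s2.png

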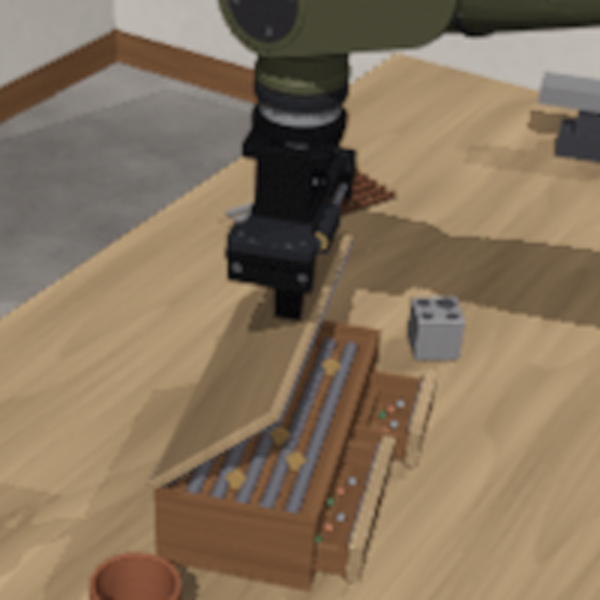

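>>> carry_out --slide '[[-0.08,0,0.09],[-0.08,0,0.1],[-0.07,0,0.1],[-0.07,0,0.1],[-0.06,0,0.1]]' --turn '[[0,0,0],[0,0,0],[0,0,0],[0,0,0],[0,0,0]]'

```text
clock: 6.25
tool_pos: [0.5871, 0.0205, 0.1512]
eef_rot: [[0.949, 0.315, -0.0], [0.315, -0.949, -0.0], [-0.0, -0.0, -1.0]]
ft_force: [-0.6, 0.1, 3.0]
gripper_width: 0.006
gripper_force: 0.8
```

>>> carry_out --slide '[[-0.06,0,0.11],[-0.05,0,0.11],[-0.05,0,0.12],[-0.04,0,0.12],[-0.04,0,0.12]]' --turn '[[0,0,0],[0,0,0],[0,0,0],[0,0,0],[0,0,0]]'

```text
clock: 6.88
tool_pos: [0.5758, 0.0168, 0.1222]
eef_rot: [[0.949, 0.315, -0.0], [0.315, -0.949, -0.0], [-0.0, -0.0, -1.0]]
ft_force: [-0.1, -0.3, 2.7]
gripper_width: 0.008
gripper_force: 0.7
```

Run:
```python
from h import *
where()
```

```text
6.88 chest mm [-36.3   0.8 122.2] F [-0.2 -0.2  2.7] rot [[1.0, -0.001, -0.0], [-0.001, -1.0, 0.0], [-0.0, -0.0, -1.0]] 0.007801906984887847
```

>>> carry_out --slide '[[-0.03,0,0.11],[-0.03,0,0.11],[-0.02,0,0.1],[-0.02,0,0.1],[-0.01,0,0.08]]' --turn '[[0,0,0],[0,0,0],[0,0,0],[0,0,0],[0,0,0]]'

```text
clock: 7.5
tool_pos: [0.5707, 0.0151, 0.0973]
eef_rot: [[0.949, 0.315, -0.0], [0.315, -0.949, 0.0], [-0.0, -0.0, -1.0]]
ft_force: [-0.8, -1.4, 0.5]
gripper_width: 0.005
gripper_force: 0.7
```

>>> carry_out --slide '[[0,0,0.04],[0,0,0.03],[0,0,0.03],[0,0,0.02],[0,0,0]]' --turn '[[0,0,0],[0,0,0],[0,0,0],[0,0,0],[0,0,0]]'

```text
clock: 8.12
tool_pos: [0.5709, 0.0152, 0.0916]
eef_rot: [[0.949, 0.315, 0.0], [0.315, -0.949, 0.0], [0.0, -0.0, -1.0]]
ft_force: [-0.2, -0.4, 1.2]
gripper_width: 0.003
gripper_force: 0.0
```

Run:
```python
from h import *
where()
```

```text
8.12 chest mm [-41.5   0.7  91.6] F [-0.4 -0.4  1.2] rot [[1.0, -0.001, 0.0], [-0.001, -1.0, 0.0], [0.0, -0.0, -1.0]] 0.0033487735532495583
```

>>> carry_out --slide '[[0,0,0.02],[0,0,0.02],[0,0,0.02],[0,0,0.01],[0,0,0]]' --turn '[[0,0,0],[0,0,0],[0,0,0],[0,0,0],[0,0,0]]'

```text
clock: 8.75
tool_pos: [0.5709, 0.0151, 0.0902]
eef_rot: [[0.949, 0.315, -0.0], [0.315, -0.949, -0.0], [-0.0, -0.0, -1.0]]
ft_force: [-6.3, -0.6, 11.1]
gripper_width: 0.007
gripper_force: 5.5
```

>>> carry_out --slide '[[0,0,-0.3],[0,0,-0.9],[-0.9,0.5,0],[-0.9,0.6,0],[-0.9,0.6,0]]' --turn '[[0,0,0],[0,0,0],[0,0,0],[0,0,0],[0,0,0]]'

```text
clock: 9.38
tool_pos: [0.4689, -0.1091, 0.1489]
eef_rot: [[0.949, 0.316, 0.002], [0.316, -0.949, -0.001], [0.001, 0.001, -1.0]]
ft_force: [-0.0, -1.3, 0.6]
gripper_width: 0.004
gripper_force: 0.0
```

>>> carry_out --slide '[[0,0,0.8],[0,0,0.8],[0,0,0.6],[0,0,0.1],[0,0,0]]' --turn '[[0,0,0],[0,0,0],[0,0,0],[0,0,0],[0,0,0]]'

```text
clock: 10.0
tool_pos: [0.4701, -0.1082, 0.0339]
eef_rot: [[0.949, 0.315, 0.001], [0.315, -0.949, -0.0], [0.001, 0.001, -1.0]]
ft_force: [0.3, -0.4, 0.1]
gripper_width: 0.003
gripper_force: 0.0
```

Run:
```python
from h import *
where();im=get_image('wrist')
cv2.imwrite('pics/w2.png',im['frame'][:,:,::-1])
```

```text
10.0 chest mm [-176.1  -84.5   33.9] F [ 0.2 -0.5  0.1] rot [[1.0, -0.001, 0.001], [-0.001, -1.0, -0.001], [0.001, 0.001, -1.0]] 0.0030974841311970664
```

View pics/w2.png

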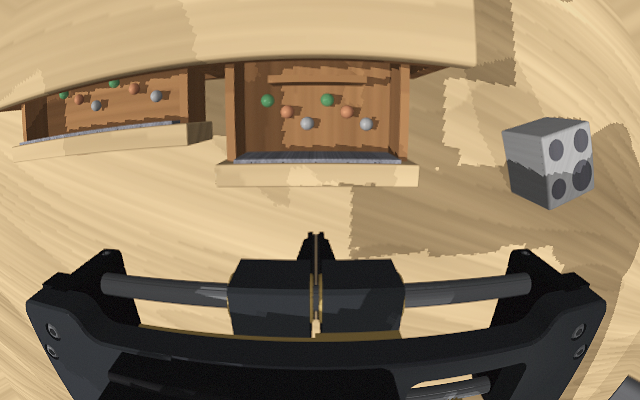

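>>> carry_out --slide '[[0.2,0,0],[0.2,0,0],[0.1,0,0],[0.1,0,0],[0.1,0,0]]' --turn '[[0,0,0],[0,0,0],[0,0,0],[0,0,0],[0,0,0]]'

```text
clock: 10.68
tool_pos: [0.5026, -0.097, 0.0331]
eef_rot: [[0.949, 0.315, -0.001], [0.315, -0.949, -0.0], [-0.001, -0.0, -1.0]]
ft_force: [-1.1, -0.2, 1.5]
gripper_width: 0.007
gripper_force: 0.9
```

>>> carry_out --slide '[[0.15,0,0],[0.15,0,0],[0.15,0,0],[0.15,0,0],[0.1,0,0]]' --turn '[[0,0,0],[0,0,0],[0,0,0],[0,0,0],[0,0,0]]'

```text
clock: 11.3
tool_pos: [0.5363, -0.0858, 0.033]
eef_rot: [[0.949, 0.315, -0.0], [0.315, -0.949, 0.0], [-0.0, -0.0, -1.0]]
ft_force: [-1.4, -1.3, 0.2]
gripper_width: 0.005
gripper_force: 0.9
```

Run:
```python
from h import *
where()
```

```text
11.3 chest mm [-106.3  -84.1   33. ] F [-1.7 -0.8  0.2] rot [[1.0, -0.001, -0.0], [-0.001, -1.0, 0.0], [-0.0, -0.0, -1.0]] 0.004737058847392375
```

20 mm to go; slow down.

>>> carry_out --slide '[[0.1,0,0],[0.1,0,0],[0.06,0,0],[0.04,0,0],[0.03,0,0]]' --turn '[[0,0,0],[0,0,0],[0,0,0],[0,0,0],[0,0,0]]'

```text
clock: 11.92
tool_pos: [0.5515, -0.0808, 0.033]
eef_rot: [[0.949, 0.315, -0.0], [0.315, -0.949, 0.0], [-0.0, -0.0, -1.0]]
ft_force: [0.3, -1.5, -1.5]
gripper_width: 0.006
gripper_force: 0.8
```

>>> carry_out --slide '[[0.03,0,0],[0.02,0,0],[0.02,0,0],[0.02,0,0],[0,0,0]]' --turn '[[0,0,0],[0,0,0],[0,0,0],[0,0,0],[0,0,0]]'

```text
clock: 12.55
tool_pos: [0.5534, -0.0802, 0.0331]
eef_rot: [[0.949, 0.315, -0.007], [0.315, -0.949, -0.001], [-0.007, -0.001, -1.0]]
ft_force: [-11.5, -2.4, 6.4]
gripper_width: 0.006
gripper_force: 5.7
```

Run:
```python
from h import *
where()
```

```text
12.55 chest mm [-88.3 -84.2  33.1] F [-11.7   1.4   6.4] rot [[1.0, -0.0, -0.007], [-0.0, -1.0, 0.001], [-0.007, -0.001, -1.0]] 0.005573469785997584
```

>>> carry_out --slide '[[-0.3,0,0],[-0.9,0,0],[-0.2,-0.9,0],[0,-1,0],[0,-1,0]]' --turn '[[0,0,0],[0,0,0],[0,0,0],[0,0,0],[0,0,0]]'

```text
clock: 13.18
tool_pos: [0.4438, 0.0371, 0.0338]
eef_rot: [[0.95, 0.313, 0.003], [0.313, -0.95, 0.001], [0.003, 0.0, -1.0]]
ft_force: [0.9, 0.4, 0.7]
gripper_width: 0.002
gripper_force: 0.0
```

>>> carry_out --slide '[[0,0,0],[0.2,0,0],[0.2,0,0],[0.1,0,0],[0.1,0,0]]' --turn '[[0,0,0],[0,0,0],[0,0,0],[0,0,0],[0,0,0]]'

```text
clock: 13.8
tool_pos: [0.4729, 0.0452, 0.033]
eef_rot: [[0.949, 0.314, -0.0], [0.314, -0.949, 0.0], [-0.0, -0.0, -1.0]]
ft_force: [-1.0, -0.7, 0.2]
gripper_width: 0.002
gripper_force: 0.0
```

Run:
```python
from h import *
where();im=get_image('wrist')
cv2.imwrite('pics/w3.png',im['frame'][:,:,::-1])
```

```text
13.8 chest mm [-125.1   60.2   33. ] F [-1.2 -0.3  0.2] rot [[1.0, -0.002, -0.0], [-0.002, -1.0, 0.0], [-0.0, -0.0, -1.0]] 0.002296743112700816
```

View pics/w3.png

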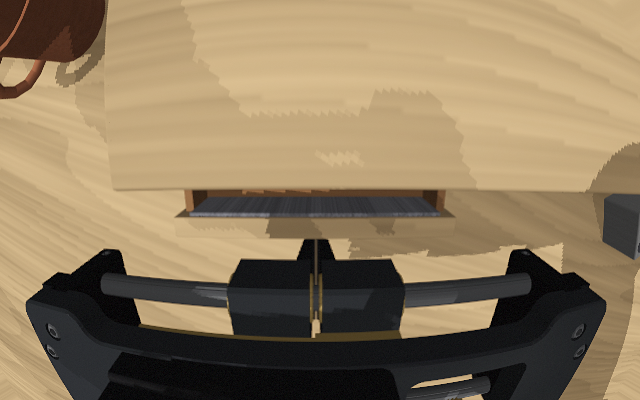

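>>> carry_out --slide '[[0.1,0,0],[0.15,0,0],[0.15,0,0],[0.1,0,0],[0.1,0,0]]' --turn '[[0,0,0],[0,0,0],[0,0,0],[0,0,0],[0,0,0]]'

```text
clock: 14.48
tool_pos: [0.5008, 0.0552, 0.033]
eef_rot: [[0.949, 0.315, -0.001], [0.315, -0.949, -0.0], [-0.001, -0.0, -1.0]]
ft_force: [-1.5, -1.0, -1.7]
gripper_width: 0.006
gripper_force: 0.9
```

>>> carry_out --slide '[[0.04,0,0],[0.03,0,0],[0.03,0,0],[0.02,0,0],[0.02,0,0]]' --turn '[[0,0,0],[0,0,0],[0,0,0],[0,0,0],[0,0,0]]'

```text
clock: 15.1
tool_pos: [0.5073, 0.0573, 0.0331]
eef_rot: [[0.949, 0.315, -0.0], [0.315, -0.949, 0.0], [-0.0, -0.0, -1.0]]
ft_force: [-0.8, -1.3, -0.9]
gripper_width: 0.007
gripper_force: 0.8
```

Run:
```python
from h import *
where()
```

```text
15.1 chest mm [-88.6  60.9  33.1] F [-1.2 -1.  -0.9] rot [[1.0, -0.001, -0.0], [-0.001, -1.0, 0.0], [-0.0, -0.0, -1.0]] 0.006638003143847927
```

>>> carry_out --slide '[[0.02,0,0],[0.02,0,0],[0.02,0,0],[0.02,0,0],[0,0,0]]' --turn '[[0,0,0],[0,0,0],[0,0,0],[0,0,0],[0,0,0]]'

```text
clock: 15.72
tool_pos: [0.5078, 0.0575, 0.0331]
eef_rot: [[0.949, 0.316, -0.009], [0.316, -0.949, -0.002], [-0.01, -0.001, -1.0]]
ft_force: [-14.6, -4.8, 11.2]
gripper_width: 0.003
gripper_force: 7.7
```

Stopped against the end. Retract and look.

>>> carry_out --slide '[[-0.3,0,0],[-0.9,0,0],[-0.5,0,-0.8],[0,0,-1],[0,0,-0.8]]' --turn '[[0,0,0],[0,0,0],[0,0,0],[0,0,0],[0,0,0]]'

```text
clock: 16.35
tool_pos: [0.431, 0.0317, 0.1657]
eef_rot: [[0.949, 0.315, 0.005], [0.315, -0.949, 0.0], [0.005, 0.001, -1.0]]
ft_force: [1.1, 1.0, -1.1]
gripper_width: 0.003
gripper_force: 0.0
```

>>> carry_out --slide '[[0,0.5,0],[0,0.5,0],[0,0,0],[0,0,0],[0,0,0]]' --turn '[[0,0,0],[0,0,0],[0,0,0],[0,0,0],[0,0,0]]'

```text
clock: 16.98
tool_pos: [0.446, -0.0151, 0.163]
eef_rot: [[0.949, 0.316, 0.0], [0.316, -0.949, 0.0], [0.0, -0.0, -1.0]]
ft_force: [0.6, 0.3, -0.5]
gripper_width: 0.004
gripper_force: 0.0
```

Run:
```python
from h import *
where();im=get_image('wrist');b=get_image('side')
w=im['frame'][0:250,40:600,::-1];s=cv2.resize(b['frame'][100:260,230:430,::-1],None,fx=2.1,fy=2.1,interpolation=cv2.INTER_CUBIC)
o=np.zeros((250+s.shape[0],560,3),np.uint8);o[:250]=w;o[250:,:s.shape[1]]=s;cv2.imwrite('pics/f.png',o)
```

```text
16.98 chest mm [-169.6   11.5  163. ] F [ 0.7  0.1 -0.5] rot [[1.0, -0.0, 0.0], [-0.0, -1.0, 0.0], [0.0, -0.0, -1.0]] 0.004368890816435558
```

View pics/f.png

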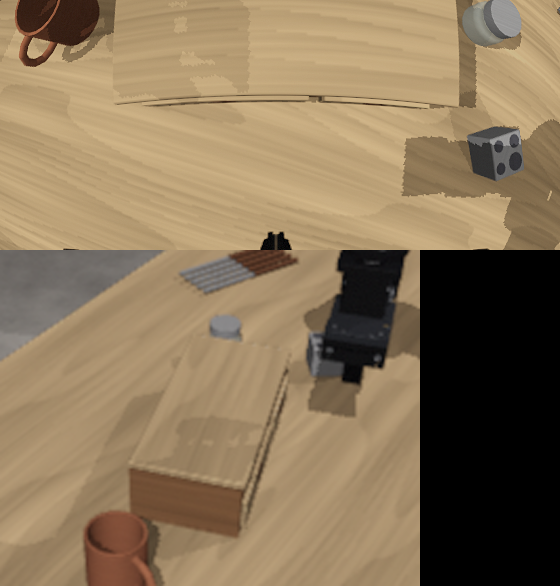

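The picture shows the lid down flat, with both drawer fronts flush in a thin line under its edge (row about 100). The mug, jar and block are where they were.

```bash
python3 -c "
from plant import *
print(finish_job())"
```

```text
the job is handed in; nothing more can be done
None
```

The chest is closed: both drawers are pushed in to their stops and the lid is shut. The mug, jar and steel block are where they were, the arm never went near the hammer, and the job was handed in at about 17 s of the 61 s allowed.

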